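Cover the tins, then hold the bar slitter's guard open at its index

TASK

Put its own lid fully home on each of the two open tins of brittle, so that no crumbs drop in, and only then raise the bar slitter's clear hinged guard until the pointer on its side is level with the index block clamped on the quadrant; a finger's width past the index trips the interlock, so do not overshoot it. The guard has no stay and falls shut if let go: finish while still holding it still at the index, for the knives to be inspected, and leave the tins, the index and everything else where they are.

Things in the scene. Friction and masses are not known exactly. Their poses are not given: they have to be found in the camera images.
- large_tin: open round stainless tin of cut brittle pieces: 100 mm outside diameter, 94 mm inside at the mouth, 60 mm tall, the pieces end about 20 mm below the rim. Origin: centre of its underside, z up. Mass about 600 g, stands loose.
- large_rim (a point): centre of the large tin's mouth, level with its rim
- small_tin: open round stainless tin of cut brittle pieces: 76 mm outside diameter, 70 mm inside at the mouth, 60 mm tall, the pieces end about 20 mm below the rim. Origin: centre of its underside, z up. Mass about 450 g, stands loose.
- small_rim (a point): centre of the small tin's mouth, level with its rim
- large_lid: The large tin's stainless lid, lying plug down, black knob up: flange 104 mm diameter, 3 mm thick; under it a plug 89 mm diameter, 10 mm deep, with a 3 mm chamfer; on it a knob 22 mm diameter, 34 mm tall. Origin: centre of the plug's underside, z up through the knob, whose top is 47 mm above it. Mass about 150 g.
- large_seat (a point): centre of the underside of the large lid's flange, 10 mm above the lid's origin; fully home it coincides with large_rim
- large_knob (a point): on the axis of the large lid's knob, 22 mm above the flange's top and 12 mm below the knob's top: the height to grip
- small_lid: The small tin's stainless lid, lying plug down, black knob up: flange 80 mm diameter, 3 mm thick; under it a plug 65 mm diameter, 10 mm deep, with a 3 mm chamfer; on it a knob 22 mm diameter, 34 mm tall. Origin: centre of the plug's underside, z up through the knob, whose top is 47 mm above it. Mass about 100 g.
- small_seat (a point): centre of the underside of the small lid's flange, 10 mm above the lid's origin; fully home it coincides with small_rim
- small_knob (a point): on the axis of the small lid's knob, 22 mm above the flange's top and 12 mm below the knob's top: the height to grip
- slitter: bench bar slitter, fixed, stainless, 340 mm deep, 430 mm wide; side cheeks 160 mm high with the knives between and the clear guard on top. Origin: centre of its underside; x from its front (robot's side) to its back, y to its left, z up. Guard hinge axis along its y at x = +100, z = 165 mm. Quadrant plate on its right, 187 mm from the middle, up to 300 mm high: pass above it or around it.
- guard (a joint): angle of the guard (rad): 0 = shut and level, resting on the cheeks; grows as its front edge rises; stop at 1.25. Hinge at the back, nearly free of friction; the guard weighs about 0.75 kg and falls shut when let go (about 4 N at the handle to lift it).
- guard_hinge (a point): middle of the guard's hinge axis; its x and y axes are those of the slitter when the guard is shut, and the point turns about its own y with the guard
- guard_handle (a point): middle of the guard's bar handle: round steel bar, 12 mm diameter, 170 mm long, parallel to the hinge axis, on two posts 150 mm apart, its middle 42 mm above the clear panel; in guard_hinge's axes at x = -190, z = +52 mm, 22 mm behind the guard's front edge. Fingers can close on it across the hinge axis; the round bar can turn between them.
- guard_pointer (a point): on the pointer, a small dark steel tongue on the guard's right side, 150 mm in front of the hinge axis and in its plane
- index (a joint): angle at which the index is clamped on the quadrant (rad), measured like guard: the guard is at the index when both angles are equal (index between 0.35 and 0.70). Do not move it.
- index_mark (a point): middle of the index: where guard_pointer lies when the guard is at the index. The index is a dark steel block 16 mm high along the arc, with a black thumbscrew, on the aluminium quadrant plate; its z axis points along the arc, upward, its x axis towards the hinge.
- bar: bystander: loose bar of brittle 170 x 28 x 25 mm, between the tins and lids
- calculator: bystander: desk calculator 150 x 85 x 16 mm
- piece_a: bystander: cut piece of brittle 40 x 28 x 25 mm
- piece_b: bystander: cut piece of brittle 40 x 28 x 25 mm
Things that resemble listed ones, but are neither listed nor needed, are in the scene too. What is shaped like the large_lid but turquoise is not meant.

How it is judged (in metres and radians):
On the way, in this order (a step that is already met when the one before it is completed fails the run):
1. both tins are closed with their own lids, let go, and the guard is still shut (horizontal distance between large_seat and large_rim below 0.006 m and z of large_seat in the frame of large_rim between -0.004 and 0.003 m and angle between the z axis of large_lid and the z axis of large_tin, either way round below 0.06 rad and angle between each of large_tin, small_tin's own z axis and vertical below 0.06 rad and horizontal distance between small_seat and small_rim below 0.006 m and z of small_seat in the frame of small_rim between -0.004 and 0.003 m and angle between the z axis of small_lid and the z axis of small_tin, either way round below 0.06 rad and contact force between the fingers and large_lid below 0.1 N and contact force between the fingers and small_lid below 0.1 N and value of joint guard below 0.06 rad), for 0.2 s.
2. the guard is raised to the index and held there by the fingers (z of guard_pointer in the frame of index_mark between -0.009 and 0.009 m and velocity of joint guard between -0.05 and 0.05 rad/s and contact force between the fingers and guard above 1 N), for 0.5 s.
At the end, for the whole second after the job is handed in: Both lids home on their own upright tins (4 mm in height, 6 mm off centre, 0.06 rad) and let go; the guard's pointer within 9 mm of the index along the arc and still (0.05 rad/s), the fingers pressing on the guard with over 1 N: still held while the arm keeps its pose (all of step 2 and horizontal distance between large_seat and large_rim below 0.006 m and z of large_seat in the frame of large_rim between -0.004 and 0.003 m and angle between the z axis of large_lid and the z axis of large_tin, either way round below 0.06 rad and angle between each of large_tin, small_tin's own z axis and vertical below 0.06 rad and horizontal distance between small_seat and small_rim below 0.006 m and z of small_seat in the frame of small_rim between -0.004 and 0.003 m and angle between the z axis of small_lid and the z axis of small_tin, either way round below 0.06 rad and contact force between the fingers and large_lid below 0.1 N and contact force between the fingers and small_lid below 0.1 N); the arm keeps its last pose, push and grip.
It fails at once if the guard is opened (0.08 rad) while a tin is not closed (value of joint guard above 0.08 rad and not (horizontal distance between large_seat and large_rim below 0.006 m and z of large_seat in the frame of large_rim between -0.004 and 0.003 m and angle between the z axis of large_lid and the z axis of large_tin, either way round below 0.06 rad and angle between each of large_tin, small_tin's own z axis and vertical below 0.06 rad and horizontal distance between small_seat and small_rim below 0.006 m and z of small_seat in the frame of small_rim between -0.004 and 0.003 m and angle between the z axis of small_lid and the z axis of small_tin, either way round below 0.06 rad)).
It fails at once if the guard goes a finger's width (18 mm) past the index and trips the interlock (z of guard_pointer in the frame of index_mark above 0.018 m).
It fails at once if the index is shifted by 5 mm (distance of index_mark from where it was at the start of the episode above 0.005 m).
It fails at once if a tin is shifted by more than 30 mm (distance of any of large_tin, small_tin from where it was at the start of the episode above 0.03 m).
It fails at once if a bystander is shifted by more than 30 mm (distance of any of bar, calculator, piece_a, piece_b from where it was at the start of the episode above 0.03 m).
It also fails if it takes over 67 s, if anything falls off the work surface, if the arm or the gripper's body presses on something with over 40 N, if the wrist force passes 120 N, or if a joint passes its speed limit or range.

ROBOT

A 6-joint arm with a two-finger parallel gripper is mounted at the origin on the work surface. World frame = base frame: x ahead of the robot, y to its left, z up, the work surface at z = 0. Lengths are in mm, angles in rad, forces in N, time in s.
With the tool pointing down it reaches from about 350 to 850 mm from the base axis. Payload 8.1 kg.
Tool frame: the origin (TCP) lies at the very end of the fingers, on their centre line; the grasp point (between the pads) lies manip.pinch_z behind it (manip.pinch_z is the distance from the TCP to the grasp point, in mm); z points along the fingers, y is the direction in which the jaws open and shut (so a half turn about z gives the same grasp; the last joint's range is limited). The gripper opens to 93 mm and grips with 3 to 60 N. Pads are 15 mm wide; open, the fingers measure 128 mm over their backs; the gripper's body (75 mm by 188 mm) begins 65 mm behind the grasp point.
Start: joints at [-1.274, 0.13, 1.488, -0, 1.523, -0.085], TCP at [223.575, -556.794, 218.635] pointing down, gripper open.
Joint ranges: [-2.96, 2.96], [-0.89, 2.26], [0.02, 2.5], [-1.34, 4.48], [0, 2.73], [-2.66, 2.66]. Speed limits (rad/s): [2.39, 2.39, 2.79, 3.14, 3.14, 3.14].

INTERFACE

Orientations are given as [roll, pitch, yaw] about the fixed x, y, z axes, in that order (R = Rz(yaw) Ry(pitch) Rx(roll)).
In Python, from workcell import readout, cams, ticket, manip gives the robot as it stands.
- The arm moves only by the shell command python3 -m handwheel 'ROWS' [OPENING] [FORCE]. ROWS is JSON, a list of rows, each a list of 4 numbers: the shift along the tool's x, y, z in m, then the turn about the tool's z in degrees. In form: [[tx, ty, tz, spin], ...]. A call has 1 to 5 rows; each row is the pose to reach, as a shift and turn from the pose commanded when the call began, along the tool's axes at that moment; what a row does not reach only later rows make up. A row lasts 1/12 s, in which the tool goes at most 41.7 mm and 7.16 degrees, less where a joint would pass 70% of its speed; a pose out of reach is approached as far as the arm can. A call with a gripper value outside its range is refused whole. OPENING is the opening, from 0 (shut) to 1 (fully open), set as the call begins (- or left out, the last holds). The fingers move at their own pace and stop on an object; FORCE is the grip in N (left out, the last holds). Time passes only in rows, so rows that repeat a pose let the fingers close. It gives the time, the measured TCP pose, the force and the opening at its end, in the units of the state.
- readout.sense(): the state, without advancing time (a new reading comes with each control period).
- cams.read_camera(name): name is "scene" or "side" or "wrist"; returns (picture, depth): 384x512x3 uint8, blue, green, red; 384x512 float32, mm along the optical axis (not along the pixel's ray), 0 where there is no reading.
- cams.camera_model(name): a dict with "fx", "fy", "cx", "cy" (pixels), "k1" (the pictures are not rectified: a ray, as slopes to the right and down, at radius r is drawn at 1 + k1 r^2 times it, then the intrinsics apply), "R" (3x3) and "t" (3): a world point X has camera coordinates R X + t. Camera axes: x right, y down, z forward; pixel columns grow to the right and rows downward; lengths in mm; the calibration is good to about 2 mm. A picture is of the moment at which its call begins: read the wrist's pose just before it. camera_model takes no time and is no camera call; for the wrist camera it gives the pose at the moment of the call.
- ticket.hand_in(): hands the job in, once; it reports no verdict.
The state is a dict: "clock": time; "joints": joint angles; "qvel": joint speeds; "joint_efforts": joint torques, N m; "ee_pos": TCP position; "tool_rot": TCP orientation; "wrist_force": force on the tool from outside, world axes, zero at the start; "moment": the same for the moment, N m; "gripper_width": finger opening in mm.
Only numpy, scipy, OpenCV 4.12 (cv2) and the standard library are available. Lean on these libraries where they do the work, as an engineer would, in place of code of your own. Each camera call takes 0.05 s, during which the arm holds its last target. There are 200 camera calls.

## Working session

There is one attempt and no reset: what is moved stays moved. The work goes in short steps, Python scripts to look and compute and a shell command to move; the robot and the scene stay as the last step left them, time stands still between calls to the robot, and variables do not carry over. Pictures are saved under pics/ and viewed, about 8 in all and at most 12, crops included, and the job is handed in when it is done.

```bash
ls; mkdir -p pics; cat > h.py <<'E'
import numpy as np, cv2
from workcell import readout, cams, ticket, manip
def grab(name,fn=None):
    m=cams.camera_model(name); p,d=cams.read_camera(name)
    if fn: cv2.imwrite('pics/'+fn,p)
    return p,d,m
def ray(m,u,v):
    x,y=(np.array(u,float)-m['cx'])/m['fx'],(np.array(v,float)-m['cy'])/m['fy']
    a,b=x,y
    for _ in range(10):
        s=1+m['k1']*(a*a+b*b); a,b=x/s,y/s
    return np.stack([a,b,np.ones_like(a)],-1)
def world(m,u,v,depth):
    c=ray(m,u,v)*np.asarray(depth,float)[...,None]
    return (c-np.array(m['t']))@np.array(m['R'])
def plane(m,u,v,z):
    R=np.array(m['R']);o=-R.T@np.array(m['t']);d=ray(m,u,v)@R
    return o+d*((z-o[2])/d[...,2])[...,None]
def cloud(m,d):
    v,u=np.mgrid[0:384,0:512]
    return world(m,u,v,d)
def proj(m,X):
    c=np.array(m['R'])@np.array(X)+np.array(m['t']);a,b=c[:2]/c[2];s=1+m['k1']*(a*a+b*b)
    return m['fx']*a*s+m['cx'],m['fy']*b*s+m['cy']
E
python3 - <<'E'
from h import *
for n in('scene','side','wrist'):
    p,d,m=grab(n,n+'0.png'); np.savez('pics/'+n+'0.npz',p=p,d=d)
    print(n,{k:np.round(v,2).tolist() for k,v in m.items()},(d>0).mean())
a=cv2.imread('pics/scene0.png');b=cv2.imread('pics/side0.png')
print(manip.pinch_z, readout.sense())
E
```

```text
pics
scene {'fx': 380.74, 'fy': 380.74, 'cx': 257.55, 'cy': 183.81, 'k1': -0.07, 'R': [[0.87, 0.49, -0.02], [0.39, -0.72, -0.57], [-0.29, 0.49, -0.82]], 't': [-391.97, -145.51, 1529.7]} 0.9962209065755209
side {'fx': 385.38, 'fy': 385.38, 'cx': 259.29, 'cy': 187.43, 'k1': -0.1, 'R': [[1.0, -0.05, 0.01], [-0.02, -0.52, -0.85], [0.04, 0.85, -0.52]], 't': [-517.41, 93.26, 1416.2]} 0.9960886637369791
wrist {'fx': 292.24, 'fy': 292.24, 'cx': 259.44, 'cy': 194.54, 'k1': -0.01, 'R': [[0.37, -0.93, -0.0], [-0.9, -0.36, 0.25], [-0.24, -0.09, -0.97]], 't': [-599.48, -29.64, 390.21]} 0.9958089192708334
18.8 {'clock': 0.15, 'joints': array([-1.27442065e+00,  1.31013330e-01,  1.48903906e+00,  6.18862928e-06,
        1.52300997e+00, -8.53987412e-02]), 'qvel': array([-0.00040676, -0.0004392 , -0.00108411, -0.00060234,  0.00114031,
        0.00052668]), 'joint_efforts': array([ 1.16298841e-03, -5.60476720e+01, -4.92334342e+01,  7.69927888e-02,
        3.05122545e-02, -7.37871392e-05]), 'ee_pos': array([ 223.43242093, -556.36184655,  217.80765287]), 'tool_rot': array([-3.14012882e+00, -1.31517704e-04,  3.81774022e-01]), 'wrist_force': array([-0.46468345, -0.51753128, -0.48480122]), 'moment': array([-0.02194229, -0.02926287,  0.02325452]), 'gripper_width': 92.99670003132937}
```

View pics/scene0.png

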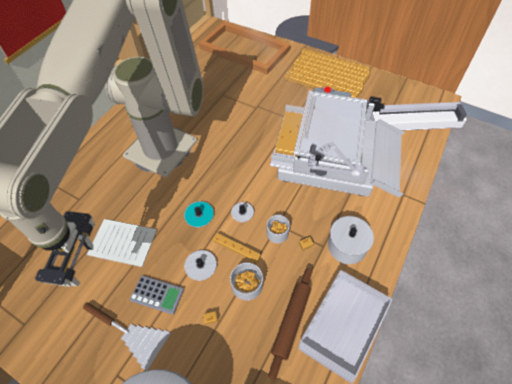

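View pics/side0.png

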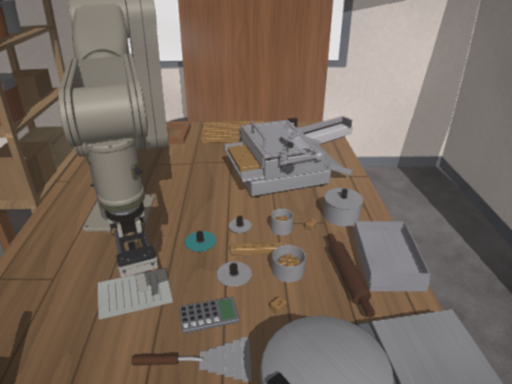

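Scene view: the steel lids are at (200,265) (large) and (242,211) (small). The tins are at (246,281) and (277,229). The look-alikes are a turquoise lid at (199,214) and a closed pot at (350,238). The slitter is at about (330,150). Next I measure from depth and enlarge the relevant parts.

```bash
python3 - <<'E'
from h import *
for n,items in (('scene',dict(Llid=(200,265,22),Slid=(242,211,16),Ltin=(246,281,24),Stin=(277,229,20),turq=(199,214,20))),('side',dict(Llid=(234,272,24),Slid=(240,224,18),Ltin=(288,262,24),Stin=(282,221,20)))):
    z=np.load(f'pics/{n}0.npz');d=z['d'];m=cams.camera_model(n);P=cloud(m,d)
    for k,(u,v,r) in items.items():
        q=P[v-r:v+r,u-r:u+r].reshape(-1,3);q=q[q[:,2]>7]
        h,e=np.histogram(q[:,2],bins=np.arange(0,75,4))
        out=[]
        for lo,hi in ((9,18),(40,52),(54,66)):
            s=q[(q[:,2]>lo)&(q[:,2]<hi)]
            if len(s)>4:
                # circle fit on hull for lid flange / rim ; median for knob
                hull=cv2.convexHull(s[:,:2].astype(np.float32));c,R=cv2.minEnclosingCircle(hull)
                out.append((lo,len(s),np.round(np.median(s,0),1).tolist(),np.round(c,1).tolist(),round(R,1)))
        print(n,k,h.tolist());[print('   ',o) for o in out]
s=cv2.imread('pics/scene0.png');t=cv2.imread('pics/side0.png')
a=cv2.resize(s[190:310,170:300],None,fx=3,fy=3,interpolation=cv2.INTER_CUBIC);b=cv2.resize(s[80:205,260:420],(400,312),interpolation=cv2.INTER_CUBIC)
im=np.zeros((600,800,3),np.uint8);im[:360,:390]=a;im[:312,400:800]=b
c=cv2.resize(t[110:200,215:365],(400,240),interpolation=cv2.INTER_CUBIC);im[320:560,400:]=c
cv2.imwrite('pics/crop0.png',im)
E
```

```text
scene Llid [0, 10, 225, 408, 67, 4, 3, 3, 6, 3, 6, 27, 5, 0, 0, 0, 0, 0]
    (9, 665, [428.6, -347.5, 13.2], [431.8, -321.0], 74.8)
    (40, 38, [426.9, -344.0, 46.2], [425.9, -344.3], 11.1)
scene Slid [0, 1, 92, 165, 44, 4, 3, 5, 1, 4, 4, 18, 10, 1, 0, 0, 0, 0]
    (9, 286, [449.8, -109.4, 13.1], [444.8, -104.6], 40.5)
    (40, 32, [446.9, -106.5, 47.0], [446.9, -104.1], 11.4)
scene Ltin [0, 22, 52, 37, 50, 95, 70, 33, 63, 198, 136, 41, 29, 32, 80, 36, 0, 0]
    (9, 102, [582.2, -307.5, 12.9], [589.2, -301.7], 72.6)
    (40, 206, [591.0, -322.8, 42.8], [590.3, -324.4], 50.1)
    (54, 135, [591.5, -322.5, 59.0], [591.2, -322.9], 51.4)
scene Stin [0, 11, 12, 18, 15, 31, 26, 22, 44, 86, 93, 35, 28, 23, 44, 32, 1, 0]
    (9, 30, [598.0, -143.4, 13.1], [589.2, -114.7], 38.2)
    (40, 156, [588.8, -114.6, 43.5], [588.9, -115.4], 38.8)
    (54, 93, [591.9, -117.8, 58.7], [589.8, -114.8], 39.0)
scene turq [0, 8, 134, 322, 75, 8, 6, 1, 6, 5, 5, 13, 13, 0, 0, 0, 0, 0]
    (9, 508, [317.0, -190.4, 13.5], [314.8, -184.5], 53.5)
    (40, 31, [315.4, -186.2, 47.4], [314.6, -185.8], 12.4)
side Lli
[... 187 characters left out ...]
de Slid [0, 1, 117, 94, 10, 5, 7, 4, 5, 7, 9, 12, 2, 0, 0, 0, 0, 0]
    (9, 212, [445.6, -113.3, 11.9], [446.3, -107.1], 42.7)
    (40, 23, [446.2, -108.0, 44.7], [446.3, -107.6], 12.0)
side Ltin [0, 9, 47, 58, 58, 128, 90, 63, 97, 205, 105, 64, 59, 73, 88, 7, 0, 0]
    (9, 114, [570.1, -357.0, 14.2], [571.1, -303.7], 76.8)
    (40, 228, [591.5, -323.0, 44.5], [590.5, -323.7], 52.4)
    (54, 131, [591.0, -321.2, 57.2], [590.3, -324.1], 52.1)
side Stin [0, 5, 21, 23, 16, 23, 25, 34, 38, 78, 51, 35, 42, 43, 48, 8, 0, 0]
    (9, 43, [584.5, -147.7, 13.5], [589.0, -123.5], 36.4)
    (40, 128, [586.9, -129.4, 44.9], [589.7, -115.9], 39.9)
    (54, 85, [590.1, -116.7, 56.9], [591.3, -116.7], 41.0)
```

View pics/crop0.png

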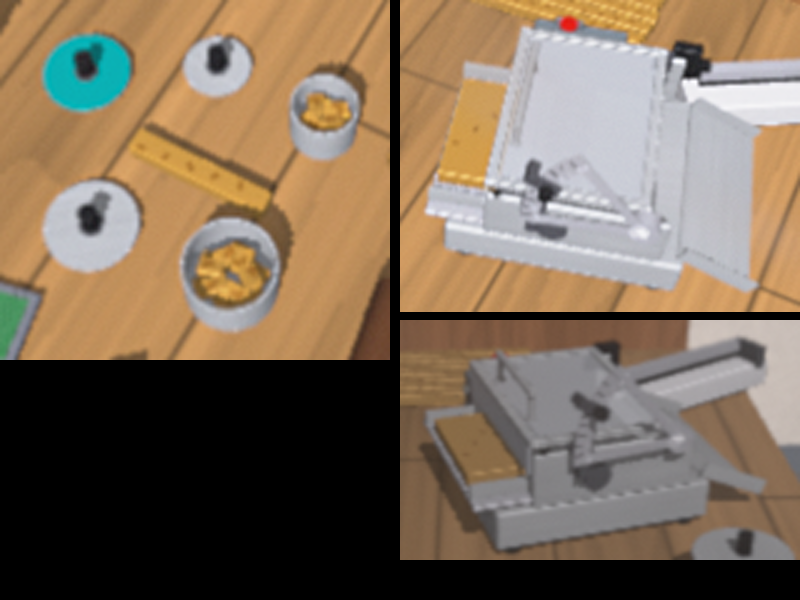

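The steel lids are the ones meant: the large one has a flange of about 104 mm, and the small one is the smaller disc. The turquoise one at (315,-186) is excluded by its colour. The bar lies between the tins and lids. I'm moving above the large lid and turning so the jaws open along world x.

```bash
python3 -m handwheel '[[0.027,-0.012,0.004,-6.8],[0.054,-0.024,0.008,-13.6],[0.081,-0.036,0.012,-20.4],[0.108,-0.048,0.016,-27.2],[0.134,-0.0605,0.02,-34]]'
python3 -m handwheel '[[0.029,0.005,0.010,-6.8],[0.058,0.010,0.02,-13.6],[0.087,0.015,0.03,-20.4],[0.116,0.020,0.04,-27.2],[0.145,0.0246,0.05,-34.1]]'
python3 -m handwheel '[[0.145,0.0246,0.05,-34.1],[0,0,0,0]]' 2>&1 | tail -1 >/dev/null; true
python3 - <<'E'
from h import *
s=readout.sense();print(s['clock'],s['ee_pos'],s['tool_rot'],s['joints'])
z=np.load('pics/scene0.npz');m=cams.camera_model('scene');P=cloud(m,z['d'])
q=P[80:210,255:425].reshape(-1,3)
for lo,hi in ((100,140),(150,162),(162,180),(180,205),(205,320)):
    t=q[(q[:,2]>lo)&(q[:,2]<hi)&(q[:,0]<1100)];print(lo,len(t),np.round(np.percentile(t,[1,50,99],axis=0),0).tolist(), cv2.minAreaRect(t[:,:2].astype(np.float32)))
E
```

```text
clock: 0.57
ee_pos: [326.1, -449.5, 198.1]
tool_rot: [-3.141, -0.0, 0.981]
wrist_force: [0.2, -0.0, -0.4]
gripper_width: 93.0
clock: 0.98
ee_pos: [427.8, -343.2, 148.0]
tool_rot: [-3.141, -0.0, 1.576]
wrist_force: [0.8, 0.1, -0.5]
gripper_width: 92.8
1.15 [ 424.2068079  -321.21908379  133.06888186] [-3.12315836 -0.02577388  1.59848937] [-0.74838269  0.035627    1.74710212  0.00556732  1.39007616 -0.77739945]
100 1495 [[400.0, 90.0, 101.0], [483.0, 194.0, 112.0], [775.0, 531.0, 138.0]] ((590.915283203125, 301.3200988769531), (385.7130432128906, 433.6199951171875), 11.609396934509277)
150 337 [[494.0, 82.0, 150.0], [660.0, 124.0, 157.0], [777.0, 481.0, 162.0]] ((637.0039672851562, 291.966064453125), (249.37411499023438, 409.4402160644531), 7.408560276031494)
162 3634 [[476.0, 93.0, 164.0], [612.0, 274.0, 175.0], [748.0, 481.0, 180.0]] ((610.7371215820312, 284.43585205078125), (269.8434143066406, 400.3030090332031), 9.223172187805176)
180 439 [[466.0, 81.0, 180.0], [619.0, 165.0, 182.0], [762.0, 442.0, 203.0]] ((606.5303344726562, 256.96746826171875), (228.41065979003906, 350.45751953125), 18.317827224731445)
205 488 [[502.0, 62.0, 207.0], [629.0, 98.0, 242.0], [724.0, 327.0, 288.0]] ((574.3908081054688, 180.39920043945312), (127.57955169677734, 317.95062255859375), 46.43910217285156)
```

```bash
python3 -m handwheel '[[0,0,0,0],[0,0,0,0],[0,0,0,0]]'
cat >> h.py <<'E'
def circ(lo,hi,c,r,names=('wrist',),fn=None):
    for n in names:
        p,d,m=grab(n,fn); P=cloud(m,d).reshape(-1,3)
        s=P[(P[:,2]>lo)&(P[:,2]<hi)&(np.hypot(P[:,0]-c[0],P[:,1]-c[1])<r)]
        if len(s)<5: print(n,'few',len(s));continue
        cc,R=cv2.minEnclosingCircle(s[:,:2].astype(np.float32))
        A=np.c_[2*s[:,:2],np.ones(len(s))];
        e=s[:,:2]-np.array(cc);o=cv2.convexHull(s[:,:2].astype(np.float32))[:,0]
        B=np.c_[2*o,np.ones(len(o))];f=np.linalg.lstsq(B,(o**2).sum(1),rcond=None)[0]
        print(n,len(s),'med',np.round(np.median(s,0),1),'enc',np.round(cc,1),round(R,1),'fit',np.round(f[:2],1),round(float(np.sqrt(f[2]+f[0]**2+f[1]**2)),1))
E
python3 - <<'E'
from h import *
s=readout.sense();print(s['clock'],s['ee_pos'],s['tool_rot'])
circ(8,18,(426,-345),60,fn='w1.png')
circ(41,52,(426,-345),25)
E
```

```text
clock: 1.4
ee_pos: [427.3, -344.5, 148.8]
tool_rot: [3.141, 0.0, 1.571]
wrist_force: [-0.3, -0.9, 0.1]
gripper_width: 92.9
1.4 [ 427.3204122  -344.50004252  148.78191541] [3.14117070e+00 5.73182243e-05 1.57090921e+00]
wrist 6845 med [ 426.  -337.1   12.7] enc [ 426.1 -341.4] 52.0 fit [ 426.1 -341.4] 51.7
wrist 400 med [ 426.1 -340.4   46.4] enc [ 425.9 -341.4] 10.9 fit [ 426.  -341.2] 10.6
```

View pics/w1.png

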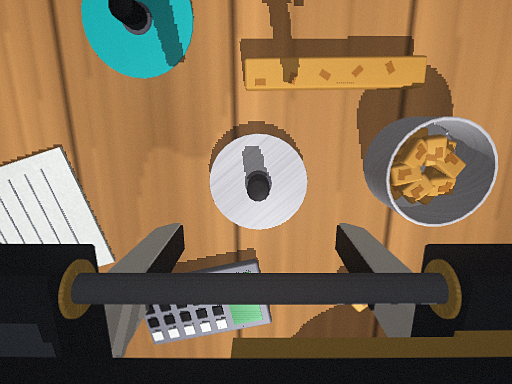

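The wrist view shows the steel lid at (258,182), the tin at (430,172) and the turquoise one at (137,20). The flange radius of 52 mm fits the large lid. I'll descend and grip.

```bash
python3 -m handwheel '[[0.001,-0.001,0.035,0],[0.001,-0.001,0.07,0],[0.001,-0.001,0.105,0],[0.001,-0.001,0.126,0],[0.001,-0.001,0.132,0]]' 0.6
python3 -m handwheel '[[0,0,0,0],[0,0,0,0],[0,0,0,0],[0,0,0,0],[0,0,0,0]]' 0 25
python3 -m handwheel '[[0,0,0,0],[0,0,0,0],[0,0,-0.025,0],[0,0,-0.06,0],[0,0,-0.1,0]]'
python3 -m handwheel '[[0,0,-0.02,0],[0,0,-0.03,0],[0,0,-0.03,0],[0,0,-0.03,0]]'
python3 - <<'E'
from h import *
s=readout.sense();print(s['clock'],s['ee_pos'],s['tool_rot'],s['wrist_force'])
z=s['ee_pos'][2]-17.5
circ(8+z,18+z,(426,-345),65,fn='w2.png')
circ(55,64,(590,-323),60)
circ(55,64,(590,-323),60,('scene','side'))
E
```

```text
clock: 1.92
ee_pos: [424.4, -341.9, 13.2]
tool_rot: [-3.139, -0.004, 1.569]
wrist_force: [-0.2, 12.5, 22.7]
gripper_width: 64.5
clock: 2.33
ee_pos: [426.6, -344.2, 17.8]
tool_rot: [3.14, 0.001, 1.57]
wrist_force: [-1.2, -0.6, 0.6]
gripper_width: 30.8
clock: 2.75
ee_pos: [424.3, -341.8, 115.1]
tool_rot: [-3.137, -0.004, 1.57]
wrist_force: [1.6, -1.5, -0.8]
gripper_width: 21.2
clock: 3.08
ee_pos: [425.8, -343.2, 145.6]
tool_rot: [-3.141, -0.001, 1.57]
wrist_force: [-0.9, 0.0, -1.3]
gripper_width: 21.6
3.0833 [ 425.80295734 -343.19713349  145.64044857] [-3.14102388e+00 -5.10605627e-04  1.57043481e+00] [-0.89712247  0.03462162 -1.30273536]
wrist 11614 med [ 425.8 -319.8  141.1] enc [ 425.9 -340.5] 51.9 fit [ 426.  -334.8] 47.5
wrist 1788 med [ 600.5 -319.    59. ] enc [ 589.7 -322.4] 50.6 fit [ 589.7 -322.5] 49.9
scene 120 med [ 594.1 -322.3   59.2] enc [ 591.  -323.8] 50.9 fit [ 590.5 -324.1] 49.7
side 120 med [ 591.4 -322.9   57.2] enc [ 591.1 -324.6] 51.9 fit [ 590.5 -324.2] 50.1
```

```bash
python3 -m handwheel '[[0.004,0.033,0,0],[0.008,0.066,0,0],[0.012,0.099,0,0],[0.016,0.132,0,0],[0.019,0.155,0,0]]'
python3 -m handwheel '[[0,0.007,0.01,0],[0,0.009,0.03,0],[0,0.009,0.045,0],[0,0.009,0.05,0],[0,0.009,0.052,0]]'
python3 -m handwheel '[[0,0,0,0],[0,0,0,0],[0,0,0,0],[0,0,0,0]]'
python3 - <<'E'
from h import *
s=readout.sense();print(s['clock'],s['ee_pos'],s['tool_rot'],s['wrist_force'])
z=s['ee_pos'][2]-17.5
circ(10+z,16+z,(590,-323),58,('wrist','scene','side'),fn='c.png')
circ(42+z,50+z,(590,-323),20,('scene','side'))
circ(50,62,(590,-323),60,('scene','side'))
a=cv2.imread('pics/c.png')
p,_,_=grab('scene');q,_,_=grab('side')
im=np.hstack([cv2.resize(p[230:310,200:300],(400,320),interpolation=2),cv2.resize(q[220:300,240:340],(400,320),interpolation=2)]);cv2.imwrite('pics/c3.png',im)
E
```

```text
clock: 3.7
ee_pos: [582.8, -323.3, 144.5]
tool_rot: [-3.14, -0.002, 1.571]
wrist_force: [0.4, -0.5, -0.7]
gripper_width: 21.4
clock: 4.12
ee_pos: [587.6, -323.7, 91.1]
tool_rot: [-3.137, -0.003, 1.57]
wrist_force: [0.8, 0.4, -1.8]
gripper_width: 21.5
clock: 4.45
ee_pos: [590.6, -325.2, 96.1]
tool_rot: [3.14, 0.001, 1.57]
wrist_force: [-0.3, -0.3, -1.5]
gripper_width: 21.4
4.45 [ 590.59155348 -325.18486741   96.11341229] [3.13977827e+00 1.22303495e-03 1.57004993e+00] [-0.3336476  -0.32127288 -1.45012523]
wrist 11532 med [ 590.9 -301.7   91.5] enc [ 590.8 -322.4] 51.8 fit [ 590.9 -317.3] 48.1
scene 388 med [ 597.4 -346.7   91.3] enc [ 590.9 -324.8] 51.9 fit [ 591.1 -324.8] 51.1
side 375 med [ 586.6 -338.    90.1] enc [ 590.5 -324.8] 52.4 fit [ 590.6 -325.1] 51.4
scene few 3
side 37 med [ 591.9 -327.4  123.4] enc [ 590.4 -331. ] 15.8 fit [ 590.4 -329.6] 14.3
scene 66 med [ 616.1 -363.5   57.6] enc [ 597.1 -338.8] 47.1 fit [ 591.  -326.1] 48.3
side 98 med [ 579.1 -361.5   56.1] enc [ 589.  -327.1] 49.9 fit [ 589.4 -326.2] 49.3
```

View pics/c3.png

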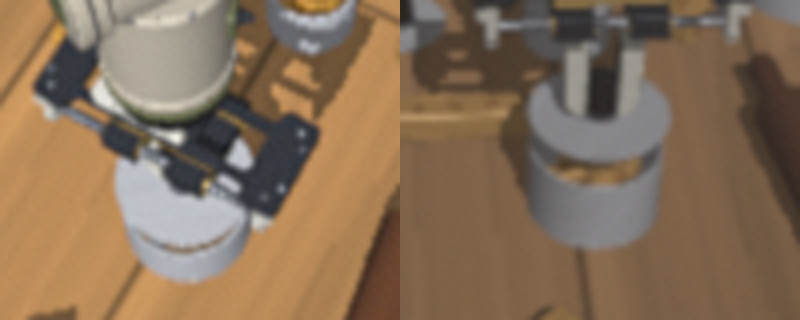

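The scene view shows the lid centred above the tin to about 1 mm. Now I'll lower it gently.

```bash
python3 -m handwheel '[[0.0004,-0.0005,0.006,0],[0.0004,-0.0005,0.012,0],[0.0004,-0.0005,0.016,0],[0.0004,-0.0005,0.019,0],[0.0004,-0.0005,0.022,0]]'
python3 -m handwheel '[[0,0,0.002,0],[0,0,0.004,0],[0,0,0.005,0],[0,0,0.006,0],[0,0,0.007,0]]'
python3 -m handwheel '[[0,0,0,0],[0,0,0,0]]'
```

```text
clock: 5.32
ee_pos: [589.2, -323.9, 71.7]
tool_rot: [-3.141, -0.001, 1.57]
wrist_force: [-0.3, -0.4, -1.8]
gripper_width: 21.4
clock: 5.73
ee_pos: [589.6, -324.2, 67.2]
tool_rot: [-3.142, 0.0, 1.57]
wrist_force: [-8.9, 4.9, 15.2]
gripper_width: 21.8
clock: 5.9
ee_pos: [589.9, -324.4, 67.3]
tool_rot: [3.141, 0.001, 1.57]
wrist_force: [-3.9, 2.1, 6.4]
gripper_width: 21.7
```

Seated at about 67.3 mm with contact force. Now I'll release, rise, and travel to the small lid.

```bash
python3 -m handwheel '[[0,0,0,0],[0,0,0,0],[0,0,0,0],[0,0,0,0]]' 0.6
python3 -m handwheel '[[0,0,-0.01,0],[0,0,-0.03,0],[0,0,-0.055,0],[0,0,-0.075,0],[0,0,-0.08,0]]'
python3 - <<'E'
from h import *
circ(60,67,(590,-323),58,('wrist','scene','side'),fn='c4.png')
E
python3 -m handwheel '[[0.036,-0.024,0,0],[0.072,-0.048,0,0],[0.108,-0.072,0,0],[0.144,-0.096,0,0],[0.18,-0.12,0,0]]'
python3 -m handwheel '[[0.03,-0.02,0,0],[0.036,-0.024,0,0],[0.036,-0.024,0,0],[0.036,-0.024,0,0],[0.036,-0.024,0,0]]'
python3 - <<'E'
from h import *
s=readout.sense();print(s['clock'],s['ee_pos'],s['tool_rot'],s['wrist_force'])
circ(8,18,(446,-106),48,('wrist','scene','side'))
circ(60,67,(590,-323),58,('scene','side'))
circ(55,64,(590,-115),50,('wrist','scene','side'))
E
```

```text
clock: 6.23
ee_pos: [589.7, -324.2, 65.6]
tool_rot: [3.141, 0.0, 1.57]
wrist_force: [-0.8, 0.0, -0.2]
gripper_width: 43.5
clock: 6.65
ee_pos: [591.7, -325.5, 151.2]
tool_rot: [3.136, 0.004, 1.57]
wrist_force: [0.9, -1.2, 0.7]
gripper_width: 55.8
wrist 9295 med [ 590.1 -316.9   62.7] enc [ 590.1 -322.2] 52.1 fit [ 590.1 -322.1] 51.7
scene 559 med [ 589.2 -335.3   62.9] enc [ 590.4 -324.5] 51.6 fit [ 590.1 -324.8] 50.9
side 472 med [ 586.2 -329.9   61.7] enc [ 589.5 -323.3] 53.4 fit [ 590.3 -323.7] 51.6
clock: 7.22
ee_pos: [471.5, -148.8, 142.8]
tool_rot: [-3.138, -0.002, 1.57]
wrist_force: [0.2, 0.7, 1.2]
gripper_width: 55.6
clock: 7.63
ee_pos: [450.5, -115.5, 145.2]
tool_rot: [-3.141, 0.0, 1.57]
wrist_force: [-0.1, 0.1, 0.1]
gripper_width: 55.5
7.6333 [ 450.52955802 -115.54477397  145.21704196] [-3.14128716e+00  2.03236269e-04  1.56998690e+00] [-0.11583163  0.07355914  0.131096  ]
wrist 3994 med [ 445.1 -100.1   12.7] enc [ 444.9 -104.2] 40.0 fit [ 444.7 -104. ] 39.6
scene 292 med [ 449.4 -109.    13.5] enc [ 444.1 -105.2] 40.8 fit [ 444.6 -104.6] 39.5
side 221 med [ 445.6 -113.6   11.7] enc [ 445.1 -107.9] 41.7 fit [ 445.6 -106.6] 39.8
scene 741 med [ 593.1 -325.5   62.9] enc [ 590.1 -323. ] 52.6 fit [ 590.3 -323.3] 51.8
side 460 med [ 584.  -331.9   61.6] enc [ 589.3 -325.2] 53.5 fit [ 590.1 -324.4] 51.8
wrist 1213 med [ 594.6 -113.6   59.1] enc [ 589.4 -114. ] 38.2 fit [ 589.4 -113.8] 37.7
scene 81 med [ 595.1 -121.5   59.3] enc [ 589.1 -114.3] 38.4 fit [ 589.7 -114.4] 37.4
side 65 med [ 589.5 -111.2   57.8] enc [ 591.  -114.6] 40.2 fit [ 589.8 -115.6] 37.9
```

```bash
python3 -m handwheel '[[0.005,-0.003,0.025,0],[0.0097,-0.0053,0.055,0],[0.0097,-0.0053,0.085,0],[0.0097,-0.0053,0.105,0],[0.0097,-0.0053,0.115,0]]'
python3 -m handwheel '[[0,0,0.006,0],[0,0,0.01,0],[0,0,0.012,0],[0,0,0.012,0],[0,0,0.012,0]]'
python3 -m handwheel '[[0,0,0,0],[0,0,0,0],[0,0,0,0],[0,0,0,0],[0,0,0,0]]' 0 25
python3 -m handwheel '[[0,0,0,0],[0,0,-0.02,0],[0,0,-0.05,0],[0,0,-0.085,0],[0,0,-0.11,0]]'
python3 -m handwheel '[[-0.002,0.03,0,0],[-0.004,0.06,0,0],[-0.006,0.09,0,0],[-0.008,0.12,0,0],[-0.009,0.135,0,0]]'
python3 -m handwheel '[[0,0.007,0.01,0],[0,0.0097,0.02,0],[0,0.0097,0.03,0],[0,0.0097,0.032,0],[0,0.0097,0.032,0]]'
python3 -m handwheel '[[0,0,0,0],[0,0,0,0],[0,0,0,0]]'
python3 - <<'E'
from h import *
s=readout.sense();print(s['clock'],s['ee_pos'],s['tool_rot'],s['wrist_force'])
z=s['ee_pos'][2]-17.5
circ(9+z,17+z,(590,-115),46,('wrist','scene','side'))
p,_,_=grab('scene');q,_,_=grab('side')
im=np.hstack([cv2.resize(p[180:260,230:330],(400,320),interpolation=2),cv2.resize(q[170:250,235:335],(400,320),interpolation=2)]);cv2.imwrite('pics/c5.png',im)
E
```

```text
clock: 8.45
ee_pos: [442.7, -104.3, 27.5]
tool_rot: [-3.137, -0.001, 1.57]
wrist_force: [-0.3, -0.3, -0.0]
gripper_width: 55.3
clock: 8.87
ee_pos: [445.8, -105.4, 19.8]
tool_rot: [3.14, 0.001, 1.57]
wrist_force: [0.1, -1.2, 1.0]
gripper_width: 55.7
clock: 9.28
ee_pos: [444.9, -105.1, 18.8]
tool_rot: [3.141, 0.0, 1.57]
wrist_force: [0.9, -0.0, 0.1]
gripper_width: 27.0
clock: 9.7
ee_pos: [445.1, -105.1, 131.0]
tool_rot: [3.141, 0.0, 1.57]
wrist_force: [0.7, -0.1, -0.3]
gripper_width: 21.6
clock: 10.12
ee_pos: [582.3, -114.2, 128.4]
tool_rot: [3.141, 0.0, 1.571]
wrist_force: [1.2, -0.1, -1.1]
gripper_width: 21.4
clock: 10.53
ee_pos: [587.6, -113.7, 94.7]
tool_rot: [-3.138, -0.001, 1.57]
wrist_force: [-1.1, 0.3, 0.1]
gripper_width: 21.2
clock: 10.78
ee_pos: [589.8, -114.3, 97.6]
tool_rot: [3.14, 0.0, 1.57]
wrist_force: [-0.9, 0.1, -0.6]
gripper_width: 21.5
10.7833 [ 589.79349502 -114.2799348    97.58233674] [3.14027632e+00 3.58157969e-04 1.57027166e+00] [-0.88977856  0.12022981 -0.61935913]
wrist 6145 med [590.3 -96.2  91.5] enc [ 590.1 -112.9] 39.7 fit [ 590.  -110.4] 38.0
scene 206 med [ 595.7 -128.5   92. ] enc [ 590.4 -114.2] 39.8 fit [ 590.2 -114. ] 39.0
side 136 med [ 587.3 -127.9   90.8] enc [ 589.9 -115.5] 39.6 fit [ 589.7 -115.7] 38.6
```

View pics/c5.png

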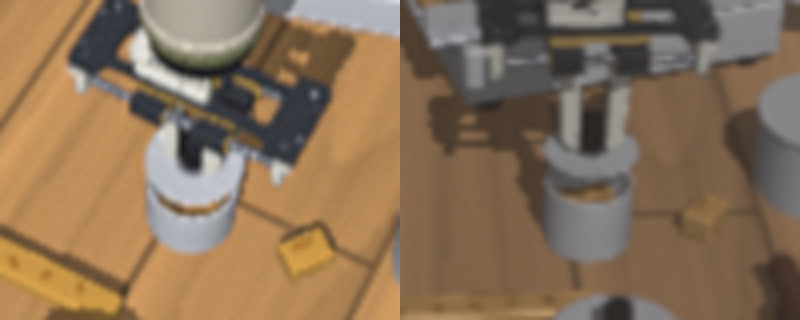

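Both views show the lid above the small tin's mouth, within about 1 mm. Lowering.

```bash
python3 -m handwheel '[[-0.0004,-0.0004,0.006,0],[-0.0004,-0.0004,0.012,0],[-0.0004,-0.0004,0.016,0],[-0.0004,-0.0004,0.019,0],[-0.0004,-0.0004,0.022,0]]'
python3 -m handwheel '[[0,0,0.002,0],[0,0,0.004,0],[0,0,0.005,0],[0,0,0.006,0],[0,0,0.0075,0]]'
python3 -m handwheel '[[0,0,0,0],[0,0,0,0]]'
```

```text
clock: 11.45
ee_pos: [588.7, -114.4, 73.7]
tool_rot: [-3.141, -0.0, 1.57]
wrist_force: [0.3, 0.6, -0.2]
gripper_width: 21.8
clock: 11.87
ee_pos: [589.4, -114.6, 68.7]
tool_rot: [3.141, 0.0, 1.57]
wrist_force: [-10.3, 2.6, 21.1]
gripper_width: 21.6
clock: 12.03
ee_pos: [589.5, -114.6, 68.7]
tool_rot: [3.141, 0.0, 1.57]
wrist_force: [-5.5, 0.7, 8.4]
gripper_width: 21.4
```

```bash
python3 -m handwheel '[[0,0,0,0],[0,0,0,0],[0,0,0,0],[0,0,0,0]]' 0.6
python3 -m handwheel '[[0,0,-0.01,0],[0,0,-0.03,0],[0,0,-0.06,0],[0,0,-0.1,0],[0,0,-0.13,0]]'
python3 - <<'E'
from h import *
circ(60,67,(590,-115),46,('wrist','scene','side'))
for n in('scene','side'):
    z=np.load(f'pics/{n}0.npz');m=cams.camera_model(n);P=cloud(m,z['d']).reshape(-1,3)
    t=P[(P[:,2]>208)&(P[:,2]<235)&(P[:,0]>400)&(P[:,0]<600)&(P[:,1]>120)&(P[:,1]<460)]
    if len(t)>5:
        l=cv2.fitLine(t[:,:2].astype(np.float32),cv2.DIST_HUBER,0,.01,.01).ravel();print(n,len(t),np.round(t.min(0)),np.round(t.max(0)),np.median(t,0),l)
    t=P[(P[:,2]>166)&(P[:,2]<182)&(P[:,0]>400)&(P[:,0]<800)&(P[:,1]>60)&(P[:,1]<560)]
    print(n,cv2.minAreaRect(t[:,:2].astype(np.float32)),np.median(t,0))
    t=P[(P[:,2]>185)&(P[:,2]<320)&(P[:,0]>400)&(P[:,0]<800)&(P[:,1]>40)&(P[:,1]<150)]
    for lo in range(185,310,15):
        w=t[(t[:,2]>=lo)&(t[:,2]<lo+15)]
        if len(w):print('quad',lo,len(w),np.round(w.min(0)),np.round(w.max(0)))
E
```

```text
clock: 12.37
ee_pos: [589.2, -114.5, 67.1]
tool_rot: [3.142, -0.0, 1.57]
wrist_force: [0.2, 0.2, -0.5]
gripper_width: 43.3
clock: 12.78
ee_pos: [589.4, -114.6, 200.5]
tool_rot: [3.14, 0.0, 1.57]
wrist_force: [0.9, -0.4, 0.6]
gripper_width: 55.6
wrist 3759 med [ 589.2 -109.6   62.7] enc [ 589.6 -113.6] 39.9 fit [ 589.6 -113.4] 39.5
scene 300 med [ 592.  -119.4   63.2] enc [ 589.4 -114.1] 39.8 fit [ 589.5 -114.1] 38.7
side 195 med [ 586.6 -122.5   62. ] enc [ 591.2 -116.6] 42.1 fit [ 589.9 -115.9] 39.6
scene 122 [498. 171. 214.] [550. 336. 225.] [525.75971481 246.4901792  221.0688309 ] [ 2.5862885e-01 -9.6597677e-01  5.2493231e+02  2.4877249e+02]
scene ((610.7371215820312, 284.43585205078125), (269.8434143066406, 400.3030090332031), 9.223172187805176) [610.07427584 273.39351669 174.87587738]
quad 185 50 [542.  80. 185.] [761. 143. 200.]
quad 200 38 [600.  80. 200.] [739. 122. 214.]
quad 215 28 [603.  81. 215.] [723. 118. 229.]
quad 230 105 [592.  60. 230.] [707. 116. 245.]
quad 245 118 [595.  70. 245.] [696. 111. 260.]
quad 260 57 [628.  89. 260.] [682. 106. 275.]
quad 275 30 [638.  93. 276.] [671. 103. 290.]
quad 290 4 [652.  96. 292.] [658.  98. 298.]
side 68 [497. 170. 208.] [547. 339. 226.] [525.73725219 236.50326431 219.82460625] [ 2.7473223e-01 -9.6152079e-01  5.2299078e+02  2.4074588e+02]
side ((621.674560546875, 279.91937255859375), (274.9657897949219, 385.5354309082031), 13.573674201965332) [593.84428501 254.71770794 173.99578293]
quad 185 40 [600.  78. 186.] [745. 125. 200.]
quad 200 43 [603.  79. 200.] [728. 120. 215.]
quad 215 34 [606.  59. 216.] [719. 120. 229.]
quad 230 78 [592.  57. 230.] [708. 116. 245.]
quad 245 80 [595.  68. 245.] [693. 109. 260.]
quad 260 45 [628.  88. 261.] [680. 104. 274.]
quad 275 25 [641.  88. 275.] [671. 101. 287.]
quad 290 2 [656.  98. 290.] [659.  98. 290.]
```

Both lids are home (flange tops at 62.8 mm; 63 expected). Next I measure the index with dark-pixel depth points in the slitter frame, after moving the wrist camera to where it can see the quadrant.

```bash
python3 -m handwheel '[[0.02,0,-0.03,0],[0.04,0.005,-0.06,0],[0.06,0.01,-0.085,0],[0.08,0.015,-0.1,0],[0.085,0.02,-0.1,0]]'
python3 -m handwheel '[[0,0,0,0],[0,0,0,0],[0,0,0,0]]'
cat >> h.py <<'E'
YAW=np.radians(15.3);SX=np.array([np.cos(YAW),np.sin(YAW),0]);SY=np.array([-SX[1],SX[0],0]);H=np.array([707.1,303.8,165.])
def loc(P): q=P-H; return np.stack([q@SX,q@SY,q[...,2]],-1)
E
python3 - <<'E'
from h import *
p,d,m=grab('wrist','w6.png');np.savez('pics/wrist6.npz',p=p,d=d)
print(readout.sense()['ee_pos'])
for n,f,mm in(('scene','scene0',None),('side','side0',None),('wrist','wrist6',m)):
    z=np.load(f'pics/{f}.npz');mm=mm or cams.camera_model(n);L=loc(cloud(mm,z['d']));g=z['p'].max(2)
    k=(g<95)&(abs(L[...,1]+195)<45)&(L[...,0]>-185)&(L[...,0]<-60)&(L[...,2]>-40)&(L[...,2]<140)
    nl,lab,st,ce=cv2.connectedComponentsWithStats(k.astype(np.uint8),connectivity=8)
    for i in range(1,nl):
        if st[i,4]<4: continue
        w=L[lab==i];r=np.hypot(w[:,0],w[:,2]);a=np.arctan2(w[:,2],-w[:,0])
        print(n,st[i].tolist(),'loc',np.round(np.median(w,0)),'min',np.round(w.min(0)),'max',np.round(w.max(0)),'r',np.round(np.median(r)),'ang',np.round(np.percentile(a,[5,50,95]),3))
s=np.load('pics/scene0.npz')['p'];t=np.load('pics/side0.npz')['p'];w=p
im=np.zeros((600,800,3),np.uint8);im[:300,:400]=cv2.resize(s[130:190,290:370],(400,300),interpolation=2);im[:300,400:]=cv2.resize(t[125:185,265:345],(400,300),interpolation=2)
im[300:,:400]=cv2.resize(w,(400,300));cv2.imwrite('pics/c6.png',im)
E
```

```text
clock: 13.35
ee_pos: [610.6, -27.0, 301.0]
tool_rot: [3.136, -0.0, 1.572]
wrist_force: [0.1, -0.2, 1.6]
gripper_width: 55.9
clock: 13.6
ee_pos: [608.0, -30.4, 294.3]
tool_rot: [-3.137, -0.0, 1.57]
wrist_force: [0.0, 0.2, -0.5]
gripper_width: 55.4
[608.0867159  -30.54775598 294.60553978]
scene [311, 146, 2, 6, 6] loc [-161. -190.   87.] min [-163. -198.   85.] max [-160. -182.   93.] r 183.0 ang [0.484 0.495 0.522]
scene [316, 153, 6, 8, 37] loc [-135. -208.   76.] min [-143. -215.   65.] max [-126. -194.   82.] r 155.0 ang [0.461 0.514 0.534]
side [280, 137, 14, 13, 78] loc [-146. -197.   76.] min [-166. -218.   47.] max [-128. -172.   89.] r 162.0 ang [0.368 0.467 0.52 ]
side [277, 156, 4, 6, 12] loc [-163. -160.    1.] min [-168. -180.  -17.] max [-158. -152.   11.] r 163.0 ang [-0.08   0.007  0.045]
side [278, 163, 18, 7, 58] loc [-143. -172.  -33.] min [-163. -190.  -40.] max [ -93. -161.  -19.] r 146.0 ang [-0.33  -0.237 -0.153]
wrist [354, 1, 3, 3, 4] loc [-102. -186.  125.] min [-104. -187.  121.] max [-101. -186.  129.] r 162.0 ang [0.88  0.888 0.891]
wrist [347, 4, 16, 7, 43
[... 2148 characters left out ...]
-117. -186.   88.] r 145.0 ang [0.604 0.624 0.635]
wrist [255, 42, 5, 12, 17] loc [-155. -186.   88.] min [-156. -189.   87.] max [-154. -183.   88.] r 178.0 ang [0.508 0.515 0.518]
wrist [253, 54, 3, 5, 6] loc [-159. -190.   90.] min [-159. -192.   88.] max [-157. -189.   90.] r 182.0 ang [0.508 0.516 0.518]
wrist [255, 57, 4, 3, 6] loc [-157. -192.   89.] min [-158. -193.   88.] max [-156. -192.   90.] r 181.0 ang [0.511 0.519 0.52 ]
wrist [257, 61, 4, 4, 7] loc [-157. -195.   89.] min [-158. -196.   87.] max [-156. -194.   90.] r 180.0 ang [0.51  0.516 0.524]
wrist [267, 70, 5, 2, 5] loc [-143. -185.  -33.] min [-146. -185.  -37.] max [-141. -185.  -32.] r 148.0 ang [-0.251 -0.228 -0.223]
```

View pics/c6.png

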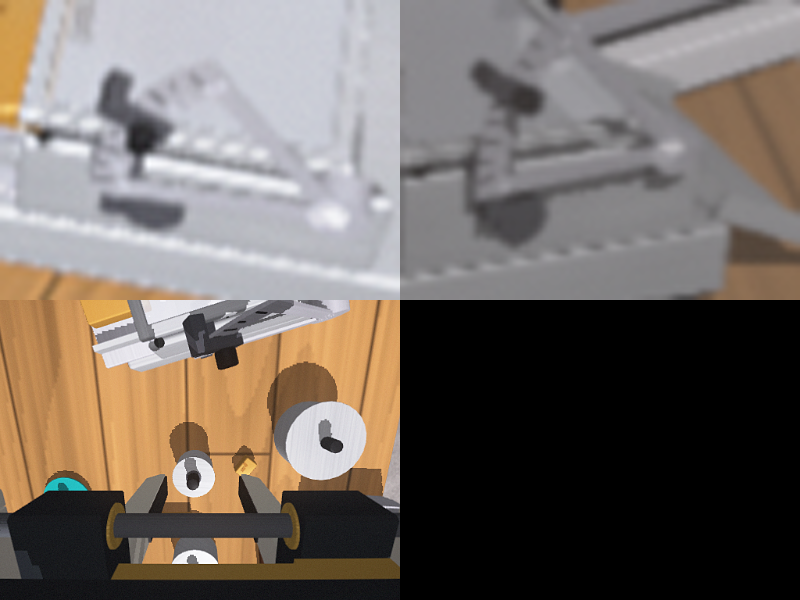

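The wrist view shows the index block at about (200,335) in the lower panel, with its black thumbscrew at (228,357). Its top face is at roughly 0.50–0.52 rad, so the middle is near 0.46. Next I fit that face and move above the handle.

```bash
python3 -m handwheel '[[0.0,-0.015,-0.03,-3],[0.03,-0.03,-0.038,-6],[0.068,-0.045,-0.038,-9],[0.107,-0.06,-0.038,-12],[0.145,-0.084,-0.038,-15.3]]'
python3 -m handwheel '[[0.036,0.01,0,0],[0.072,0.019,0,0],[0.105,0.028,0,0],[0.134,0.036,0,0],[0.134,0.036,0,0]]'
python3 -m handwheel '[[0,0,0,0],[0,0,0,0],[0,0,0,0]]'
python3 - <<'E'
from h import *
s=readout.sense();print(s['clock'],s['ee_pos'],s['tool_rot'])
p,d,m=grab('wrist','w7.png');P=cloud(m,d);L=loc(P)
np.savez('pics/wrist7.npz',p=p,d=d,R=m['R'],t=m['t'])
k=(P[...,2]>207)&(P[...,2]<228)&(abs(L[...,0]+190)<30)&(abs(L[...,1])<110)
t=P[k];l=cv2.fitLine(t[:,:2].astype(np.float32),cv2.DIST_HUBER,0,.01,.01).ravel();print('bar',len(t),np.degrees(np.arctan2(l[0],-l[1])),t.min(0),t.max(0),'ztop',np.percentile(t[:,2],95))
q=L[k];print('loc mid',(np.percentile(q,1,axis=0)+np.percentile(q,99,axis=0))/2,np.ptp(q,axis=0))
r=cv2.minAreaRect(t[:,:2].astype(np.float32));print(r)
k=(abs(L[...,0]+100)<80)&(abs(L[...,1])<120)&(abs(L[...,2]-8)<8);w=L[k];A=np.c_[w[:,:2],np.ones(len(w))];print('panel',np.linalg.lstsq(A,w[:,2],rcond=None)[0])
# index face, previous and this view
def face(L,g):
    k=(g<110)&(L[...,1]>-198)&(L[...,1]<-176)&(L[...,0]>-172)&(L[...,0]<-120)&(L[...,2]>60)&(L[...,2]<105)
    w=L[k]
    if len(w)<20: print('few');return
    l=cv2.fitLine(w[:,[0,2]].astype(np.float32),cv2.DIST_HUBER,0,.01,.01).ravel();phi=np.arctan2(l[1],-l[0]) 
    print('idx',len(w),np.median(w,0),w.min(0),w.max(0),'line',l)
    for f in np.arange(.40,.56,.02):
        tt=w[:,0]*np.sin(f)+w[:,2]*np.cos(f); print(round(f,2),np.round(np.percentile(tt,[5,25,50,75,95]),1),end=';')
    print()
face(L,p.max(2))
# rebuild previous wrist pose is unknown; skip
E
```

```text
clock: 14.07
ee_pos: [526.4, 112.9, 333.8]
tool_rot: [-3.14, -0.0, 1.837]
wrist_force: [0.9, 0.3, 0.6]
gripper_width: 55.8
clock: 14.48
ee_pos: [525.3, 255.2, 333.2]
tool_rot: [-3.139, -0.002, 1.841]
wrist_force: [0.9, 0.8, -0.0]
gripper_width: 56.1
clock: 14.73
ee_pos: [526.7, 249.8, 334.6]
tool_rot: [-3.141, 0.001, 1.836]
wrist_force: [-0.2, -0.6, 0.4]
gripper_width: 55.8
14.7333 [526.68078283 249.82001987 334.62573426] [-3.14072636e+00  5.15711371e-04  1.83562414e+00]
bar 2050 15.449188 [494.86390286 172.41307219 214.62606415] [549.18887295 337.6373576  224.33858562] ztop 223.14163526197774
loc mid [-191.50635033    2.1202131    55.1332728 ] [ 11.72086375 169.46277758   9.71252147]
((521.8063354492188, 254.8452911376953), (11.694560050964355, 169.46644592285156), 15.268476486206055)
panel [-1.69797568e-04  4.51078354e-04  9.61565722e+00]
few
```

View pics/w7.png

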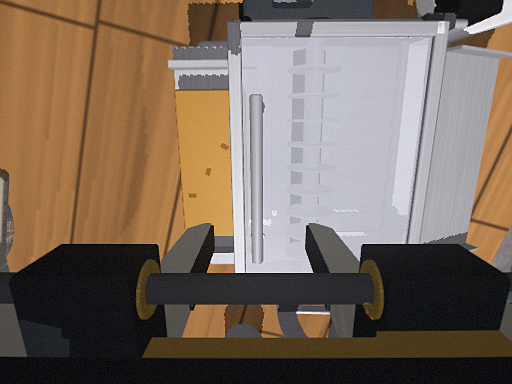

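The bar handle is at (257,180), lying along the tool's x. It measures 169 mm long with its top at 223 mm, which matches the description. Descend and grip.

```bash
python3 -m handwheel '[[0.0047,-0.003,0.025,0],[0.0047,-0.003,0.055,0],[0.0047,-0.003,0.085,0],[0.0047,-0.003,0.11,0],[0.0047,-0.003,0.122,0]]'
python3 -m handwheel '[[0,0,0.006,0],[0,0,0.011,0],[0,0,0.014,0],[0,0,0.0145,0],[0,0,0.0145,0]]'
python3 -m handwheel '[[0,0,0,0],[0,0,0,0],[0,0,0,0],[0,0,0,0],[0,0,0,0]]' 0 30
python3 -m handwheel '[[0,0,0,0],[0,0,0,0],[0,0,0,0],[0,0,0,0],[0,0,0,0]]'
```

```text
clock: 15.2
ee_pos: [520.9, 253.2, 209.1]
tool_rot: [-3.137, 0.001, 1.836]
wrist_force: [0.4, -0.2, -0.8]
gripper_width: 55.9
clock: 15.62
ee_pos: [523.1, 255.3, 200.0]
tool_rot: [3.14, -0.0, 1.837]
wrist_force: [-0.3, 0.7, 0.3]
gripper_width: 55.9
clock: 16.03
ee_pos: [522.4, 255.2, 198.8]
tool_rot: [3.141, -0.0, 1.838]
wrist_force: [-0.3, 0.2, -0.2]
gripper_width: 27.0
clock: 16.45
ee_pos: [522.0, 255.1, 198.6]
tool_rot: [-3.141, 0.0, 1.837]
wrist_force: [-3.3, -1.0, 1.7]
gripper_width: 11.1
```

```bash
python3 -m handwheel '[[0,0.0022,-0.0076,0],[0,0.0048,-0.015,0],[0,0.0076,-0.0224,0],[0,0.0107,-0.0296,0],[0,0.0141,-0.0367,0]]'
python3 -m handwheel '[[0,0.0037,-0.007,0],[0,0.0077,-0.0138,0],[0,0.0119,-0.0204,0],[0,0.0141,-0.0237,0],[0,0.0164,-0.0269,0]]'
python3 -m handwheel '[[0,0,0,0],[0,0,0,0],[0,0,0,0],[0,0,0,0]]'
python3 - <<'E'
from h import *
s=readout.sense();print(s['clock'],s['ee_pos'],s['wrist_force'])
b=loc(s['ee_pos']+[0,0,18.8]);print('handle loc',b,'theta',np.arctan2(b[2],-b[0])-np.arctan2(52,190),'r',np.hypot(b[0],b[2]))
ims=[]
for n in('scene','side'):
    p,d,m=grab(n);L=loc(cloud(m,d));g=p.max(2);np.savez(f'pics/{n}8.npz',p=p,d=d)
    k=(g<95)&(abs(L[...,1]+195)<35)&(L[...,0]>-185)&(L[...,0]<-60)&(L[...,2]>-10)&(L[...,2]<140)
    nl,lab,st,ce=cv2.connectedComponentsWithStats(k.astype(np.uint8),connectivity=8)
    for i in range(1,nl):
        if st[i,4]<4: continue
        w=L[lab==i];r=np.hypot(w[:,0],w[:,2]);a=np.arctan2(w[:,2],-w[:,0]);print(n,st[i].tolist(),'loc',np.round(np.median(w,0)),'r',np.round(np.median(r)),'ang',np.round(np.percentile(a,[5,50,95]),3))
    # guard panel angle: right part of panel
    k=(abs(L[...,1])<150)&(L[...,0]<-20)&(L[...,0]>-190)&(L[...,2]>15)&(L[...,2]<110);w=L[k];A=np.c_[w[:,0],np.ones(len(w))]
    for _ in range(8):
        c=np.linalg.lstsq(A,w[:,2],rcond=None)[0];e=abs(A@c-w[:,2]);o=e<max(3,np.median(e)*2);A,w=A[o],w[o]
    print(n,'panel tilt',np.arctan(-c[0]),c,len(w))
    v0,u0=(125,280) if n=='scene' else (115,255)
    ims.append(cv2.resize(p[v0:v0+75,u0:u0+100],(400,300),interpolation=cv2.INTER_CUBIC))
    for f in (.36,.45): 
        print(n,'proj r=150 at',f,np.round(proj(m,H+SX*-150*np.cos(f)+SY*-185+[0,0,150*np.sin(f)]),1))
cv2.imwrite('pics/c8.png',np.hstack(ims))
E
```

```text
clock: 16.87
ee_pos: [535.4, 258.7, 235.9]
tool_rot: [-3.139, 0.0, 1.838]
wrist_force: [-6.3, -1.5, -3.9]
gripper_width: 11.2
clock: 17.28
ee_pos: [551.1, 263.1, 263.7]
tool_rot: [-3.14, -0.0, 1.838]
wrist_force: [-10.4, -3.0, -0.0]
gripper_width: 11.1
clock: 17.62
ee_pos: [551.0, 263.1, 263.5]
tool_rot: [-3.14, -0.0, 1.838]
wrist_force: [-9.8, -2.4, 0.8]
gripper_width: 11.1
17.6167 [550.96662611 263.07629954 263.5002279 ] [-9.7565443  -2.39369032  0.78488523]
handle loc [-161.34549111    1.91904218  117.3002279 ] theta 0.3614837000900837 r 199.4785977605748
scene [310, 145, 12, 16, 53] loc [-138. -203.   78.] r 158.0 ang [0.459 0.508 0.543]
scene panel tilt 0.3630989802561337 [-0.37994504  9.04037398] 1929
scene proj r=150 at 0.36 [316.7 155.5]
scene proj r=150 at 0.45 [318.8 153.3]
side [279, 137, 15, 14, 98] loc [-147. -194.   74.] r 164.0 ang [0.325 0.461 0.52 ]
side panel tilt 0.36151106913294184 [-0.37812899  9.06476977] 503
side proj r=150 at 0.36 [286.7 146.5]
side proj r=150 at 0.45 [288.2 143.2]
```

View pics/c8.png

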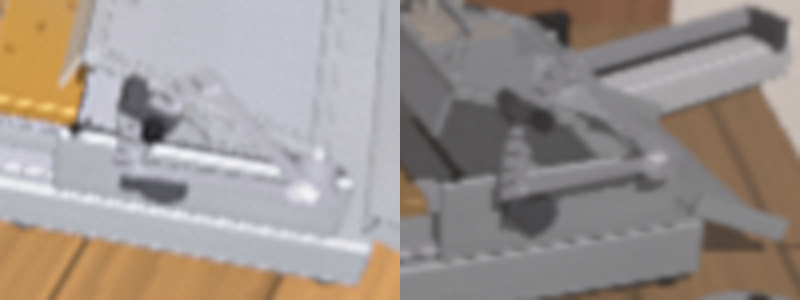

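The guard is at 0.362 by arm kinematics and by both panel fits. I'll refine the index angle from the stored close wrist view.

```bash
python3 - <<'E'
from h import *
from scipy.spatial.transform import Rotation as Ro
z7=np.load('pics/wrist7.npz');z6=np.load('pics/wrist6.npz')
T7=Ro.from_euler('xyz',[-3.14073,0.00052,1.83562]).as_matrix();p7=np.array([526.681,249.82,334.626])
T6=Ro.from_euler('xyz',[-3.138,0,1.5703]).as_matrix();p6=np.array([608.087,-30.548,294.606])
Rc=z7['R']@T7; tc=z7['R']@p7+z7['t']       # cam = Rc*tool + tc
m=dict(cams.camera_model('wrist'));m['R']=Rc@T6.T;m['t']=tc-m['R']@p6
L=loc(cloud(m,z6['d']));g=z6['p'].max(2)
k=(g<110)&(L[...,1]>-225)&(L[...,1]<-165)&(L[...,0]>-180)&(L[...,0]<-110)&(L[...,2]>50)&(L[...,2]<110)
w=L[k]
for lo in range(-222,-165,4):
    q=w[(w[:,1]>=lo)&(w[:,1]<lo+4)]
    if len(q)<15: continue
    l=cv2.fitLine(q[:,[0,2]].astype(np.float32),cv2.DIST_HUBER,0,.01,.01).ravel()
    print(lo,len(q),'x',np.round(np.percentile(q[:,0],[2,50,98]),1),'z',np.round(np.percentile(q[:,2],[2,50,98]),1),'slope',round(float(np.arctan(-l[1]/l[0])),3),'t@.46',np.round(np.percentile(q[:,0]*np.sin(.46)+q[:,2]*np.cos(.46),[5,50,95]),1))
E
```

```text
-214 168 x [-145.7 -137.2 -127.8] z [64.2 77.  79.9] slope -0.064 t@.46 [-1.7  8.2 11.4]
-210 168 x [-146.1 -137.6 -127.4] z [70.2 77.9 80.1] slope -0.079 t@.46 [ 0.2  9.5 11.7]
-206 167 x [-145.9 -137.7 -127.7] z [70.7 77.9 80.3] slope -0.154 t@.46 [ 0.3  9.8 12.2]
-202 170 x [-145.7 -137.4 -127.7] z [71.1 77.9 79.8] slope -0.13 t@.46 [ 1.3  9.6 11.7]
-198 506 x [-165.6 -146.9 -119.9] z [68.  80.1 90.4] slope 0.417 t@.46 [-2.1  9.3 10.8]
-194 447 x [-166.2 -144.4 -119.7] z [69.6 81.3 90.6] slope 0.463 t@.46 [ 0.2  9.7 10.7]
-190 878 x [-165.3 -130.  -111.2] z [ 70.3  87.6 108.3] slope -0.273 t@.46 [ 4.7 14.8 43.2]
-186 241 x [-166.5 -155.1 -126. ] z [ 78.5  87.9 107.5] slope -0.431 t@.46 [-1.   9.9 33.7]
-182 193 x [-166.6 -157.9 -148.7] z [78.6 87.2 90.8] slope 0.027 t@.46 [-2.4  9.6 10.7]
-178 197 x [-166.8 -157.9 -148.8] z [78.9 87.  91.1] slope -0.147 t@.46 [-2.   9.6 11. ]
-174 193 x [-166.6 -157.9 -148.9] z [79.2 87.2 90.9] slope 0.11 t@.46 [-2.   9.6 10.9]
-170 95 x [-166.6 -157.2 -148.7] z [79.5 87.  90.9] slope 0.218 t@.46 [-1.4  9.6 10.9]
```

The index top face slope and the thumbscrew centre agree on about 0.47 rad. Final approach to about 0.467.

```bash
python3 -m handwheel '[[0,0.0028,-0.0038,0],[0,0.0058,-0.0078,0],[0,0.0082,-0.0109,0],[0,0.0107,-0.0139,0],[0,0.0127,-0.0161,0]]'
python3 -m handwheel '[[0,0,0,0],[0,0,0,0],[0,0,0,0],[0,0,0,0],[0,0,0,0]]'
python3 -m handwheel '[[0,0,0,0],[0,0,0,0],[0,0,0,0]]'
python3 - <<'E'
from h import *
s=readout.sense();print(s['clock'],s['ee_pos'],s['wrist_force'],s['gripper_width'],abs(s['qvel']).max())
b=loc(s['ee_pos']+[0,0,18.8]);print('theta',np.arctan2(b[2],-b[0])-np.arctan2(52,190))
ims=[]
for n in('scene','side'):
    p,d,m=grab(n);L=loc(cloud(m,d))
    k=(abs(L[...,1])<150)&(L[...,0]<-20)&(L[...,0]>-190)&(L[...,2]>15)&(L[...,2]<130);w=L[k];A=np.c_[w[:,0],np.ones(len(w))]
    for _ in range(8):
        c=np.linalg.lstsq(A,w[:,2],rcond=None)[0];e=abs(A@c-w[:,2]);o=e<max(3,np.median(e)*2);A,w=A[o],w[o]
    print(n,'tilt',np.arctan(-c[0]),len(w))
    v0,u0=(120,285) if n=='scene' else (120,260)
    ims.append(cv2.resize(p[v0:v0+60,u0:u0+60],(400,400),interpolation=cv2.INTER_CUBIC))
cv2.imwrite('pics/c9.png',np.hstack(ims))
circ(60,67,(590,-115),46,('scene','side'));circ(60,67,(590,-324),58,('scene','side'))
E
```

```text
clock: 18.13
ee_pos: [563.3, 266.5, 280.0]
tool_rot: [-3.14, -0.0, 1.838]
wrist_force: [-10.9, -3.8, 3.1]
gripper_width: 10.9
clock: 18.55
ee_pos: [563.3, 266.5, 280.1]
tool_rot: [-3.141, -0.0, 1.838]
wrist_force: [-10.6, -1.9, 2.1]
gripper_width: 10.8
clock: 18.8
ee_pos: [563.3, 266.6, 280.1]
tool_rot: [-3.141, -0.0, 1.838]
wrist_force: [-8.7, -2.2, 2.4]
gripper_width: 10.7
18.8 [563.3126262  266.55866655 280.07415247] [-8.71641861 -2.15340046  2.3778276 ] 10.740315625060301 0.002161704483034487
theta 0.46644508109723903
scene tilt 0.4746493940560497 1817
side tilt 0.4649204584188486 375
scene 304 med [ 592.1 -119.2   63.3] enc [ 590.8 -113.5] 40.8 fit [ 589.4 -113.9] 39.2
side 192 med [ 586.8 -123.8   62.2] enc [ 590.3 -115.3] 40.7 fit [ 590.6 -115.4] 39.9
scene 732 med [ 592.9 -326.7   63. ] enc [ 590.5 -323.1] 52.6 fit [ 590.4 -323.4] 51.8
side 474 med [ 585.8 -330.1   61.6] enc [ 590.6 -323.8] 52.1 fit [ 590.3 -324.1] 51.2
```

View pics/c9.png

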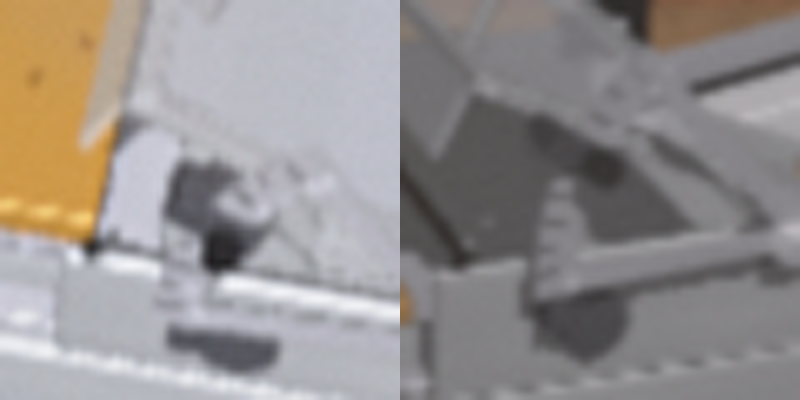

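The scene crop shows the guard's edge crossing the dark index block at about (205,195), level with its middle. I'll let it sit for a second to check for creep in the grip.

```bash
python3 -m handwheel '[[0,0,0,0],[0,0,0,0],[0,0,0,0],[0,0,0,0],[0,0,0,0]]'
python3 -m handwheel '[[0,0,0,0],[0,0,0,0],[0,0,0,0],[0,0,0,0],[0,0,0,0]]'
python3 -m handwheel '[[0,0,0,0],[0,0,0,0],[0,0,0,0],[0,0,0,0],[0,0,0,0]]'
```

```text
clock: 19.52
ee_pos: [563.3, 266.5, 280.1]
tool_rot: [-3.141, -0.0, 1.838]
wrist_force: [-9.6, -1.7, 2.2]
gripper_width: 10.8
clock: 19.93
ee_pos: [563.3, 266.5, 280.1]
tool_rot: [-3.141, -0.0, 1.838]
wrist_force: [-10.0, -2.0, 2.6]
gripper_width: 11.2
clock: 20.35
ee_pos: [563.3, 266.5, 280.1]
tool_rot: [-3.141, -0.0, 1.838]
wrist_force: [-9.8, -3.2, 3.3]
gripper_width: 11.3
```

Stable: the width readings are only noise. Handing in.

```bash
python3 -c "
from workcell import ticket
print(ticket.hand_in())"
```

```text
the job is handed in; nothing more can be done
None
```

Both tins have their own steel lids on, and the guard was then raised and is held still at the index. I handed the job in at about 20.4 s.

**Lids:** The last checks put the flange tops at 62–63 mm, against 63 mm expected. Each lid is centred within about 1–2 mm of its tin in both the scene and side views, and neither is in the gripper.

**Guard:** Its angle is 0.466 rad by the arm, 0.475 rad by the scene camera and 0.465 rad by the side camera. I estimate the index at about 0.47 rad. That comes from a wrist-camera fit to its top face (0.46–0.47) and from the thumbscrew centre (0.48). The spread of a few mm along the arc is inside the 9 mm tolerance.

**Hold:** The pose did not change over the last 1.5 s, with the grip set to 30 N.

**Disagreements:**
- The wrist camera read about 2 mm high along y compared with the other two cameras. I compensated by comparing each lid and tin in the same view.
- A steady side load of about 10 N on the wrist shows the grip is about 2 mm off the handle's true arc. I left it.
- The pointer was too small to see separately at the end, so I judged its level from the guard's angle and edge against the index block.

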